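# Hang the keyhole caddy on the pantry board

### The arm

A 6-joint arm with a two-finger parallel gripper is mounted at the origin on a cart in front of the work surface, level with it; the furniture and walls round the work are solid. World frame = base frame: x ahead of the robot, y to its left, z up, the work surface at z = 0. Lengths are in m, angles in rad, forces in N, time in s.
With the tool pointing down it reaches from about 0.35 to 0.875 m from the base axis. Payload 15.5 kg.
Tool frame: the origin (TCP) lies between the finger pads; the fingertips stand 17 mm ahead of it and the grasp point (between the pads) lies 2 mm behind it (arm.nose_length is the distance from the TCP to the fingertips, in m); z points along the fingers, y is the line along which they close (so a half turn about z gives the same grasp; the last joint's range is limited). The gripper opens to 85 mm and grips with 20 to 120 N. Pads are 22 mm wide; open, the fingers measure 114 mm over their backs; the gripper's body (76 mm by 85 mm) begins 54 mm behind the grasp point. The pads swing forward as they close: fully open they stand 13 mm farther back than shut.
Start: joints at [-1.389, 0.494, 1.345, -0, 1.302, -0.096], TCP at [0.171, -0.601, 0.248] pointing down, gripper open.
Joint ranges: [-2.91, 2.91], [-0.82, 2.16], [0.22, 2.67], [-1.22, 4.37], [0.12, 2.79], [-3.08, 3.08]. Speed limits (rad/s): [1.89, 1.89, 2.57, 3.01, 3.01, 3.01].

### API

Orientations are given as a rotation vector (axis times angle).
In Python, from station import arm gives the robot as it stands.
- The arm moves only by the tool play_rows, never from a script. Its argument "moves" is a list of rows, each an object with "linear": the shift along the world's x, y, z in m, a list of three; "rot": the turn, a rotation vector about the world's x, y, z in rad, a list of three; "claw": the closure in counts, from 0 (fully open) to 255 (shut). In form: [{"linear": [tx, ty, tz], "rot": [wx, wy, wz], "claw": claw}, ...]. A call has 1 to 12 rows; each row shifts and turns the commanded pose from where the row before left it; what a row does not reach is not made up. A row lasts 1/8 s, in which the tool goes at most 62.5 mm and 10.7 degrees, less where a joint would pass 70% of its speed; a pose out of reach is approached as far as the arm can. A call is refused whole if a number of a shift passes 0.0625 or a number of a turn 0.188, either way. A call with a gripper value outside its range is refused whole. The fingers move at their own pace and stop on an object; "squeeze" is the grip in N (left out, the last holds). Time passes only in rows, so rows that do not move let the fingers close. It gives the time, the measured TCP pose, the force, the opening and the grip force at its end, in the units of the state.
- arm.read_state(): the state, without advancing time (a new reading comes with each control period).
- arm.get_image(name): name is "side" or "top"; returns a dict with "pixels" (400x640x3 uint8, blue, green, red), "range_z" (400x640 float32, m along the optical axis (not along the pixel's ray), 0 where there is no reading), "fx", "fy", "cx", "cy" (pixels), "D" ([k1, k2, p1, p2, k3] as OpenCV has them; the pictures are not rectified), "camera_from_world" (4x4, takes a point from world to camera coordinates). Camera axes: x right, y down, z forward; pixel columns grow to the right and rows downward; lengths in m; the calibration is good to about 2 mm. A picture is of the moment at which its call begins.
- arm.sign_off(): hands the job in; it is judged then, once.
The state is a dict: "t": time; "joint_positions": joint angles; "qd": joint speeds; "joint_efforts": joint torques, N m; "tcp_pos": TCP position; "eef_rot": TCP orientation; "ft_force": force on the tool from outside, world axes, zero at the start; "ft_torque": the same for the moment, N m; "opening": opening from 0.0 (shut) to 1.0 (fully open); "grip_force": force on a finger pad.
Only numpy, scipy, OpenCV 4.12 (cv2) and the standard library are available. Lean on these libraries where they do the work, as an engineer would, in place of code of your own. Each camera call takes 0.05 s, during which the arm holds its last target. There are 200 camera calls.

### The job

Take the loose aluminium caddy by its wooden fin, fit the keyhole in its back plate over the head of the screw on the upright board, and push it down until it is fully home, locked flat and upright on the board; then let go. The screw was set by eye, so find it gently and never force the caddy against the board or the screw (push no harder than about 25 N), and leave the other things where they are.

Things in the scene. Friction and masses are not known exactly. Their poses are not given: they have to be found in the camera images.
- caddy: Loose aluminium hanging caddy, 0.3 kg (+-30%), standing upright on the worktop. Origin: middle of the lower edge of its flat back face; x out through the back face, z up, y left. Back plate 80 wide (y), 124 high, 5 thick (x -5..0). Ledge 80 wide, 5 thick, reaching to x -75, with a lip 16 high. Once hung, its axes are parallel to the board's and its x is 0 there.
- caddy_grip (a point): Gripping point on the caddy's upright wooden fin, at x -40, y 0, z 112 of the caddy. The fin is 10 thick (y), 36 deep (x -58..-22) and rises from the ledge to z 124; a bridge at z 113..123 joins it to the back plate. Grip from above, fingers closing along the caddy's y; the same grip serves the whole job.
- caddy_entry (a point): Centre of the keyhole's round entry hole, 19 dia, on the plate's back face at y 0, z 66 of the caddy. Above it a slot 9 wide runs up to its closed end at z 93. On the front face both flanks of the slot carry ramps, rising from 0 at z 78 to 3.5 mm at z 94, then level.
- stand: Upright wooden hanging board, fixed: 130 wide (y), 170 high, 18 thick. Origin: middle of the lower edge of its front face, at worktop height; front face is x = 0, x points into the board, z up, y left. One steel screw stands out of the front face: shank 6 dia, flat round head 14 dia and 4 thick, at rest its underside 6 mm and its front 10 mm off the board.
- screw_nominal (a point): Where the screw was meant to be: on the board's front face at y 0, z 125 of the board. It was set by eye: its true axis lies up to 12 mm to either side and up to 8 mm above or below this, is rigid there, and is not measured; look or feel for it. The caddy's origin is 66 mm below the axis when the head is central in the entry hole, 90 mm below when home (shank at slot end).
- screw (a joint): How far the sprung screw is drawn out of the board, m: 0 at rest, at most 0.005. A spring (1.2 N/mm, 1.2 N at rest) pulls it in. Sliding the caddy down, its ramps draw the screw out, to about 0.002 when fully home, where the spring clamps the plate on the board. This takes a push down of about 3 to 10 N; the caddy's weight alone does not do it.
- spice_jar: Bystander: small glass spice jar with green screw cap, 41 mm across, 125 mm tall; origin at the centre of its underside as it lies.
- squat_jar: Bystander: squat glass jar with screw lid, 59 mm across, 87 mm tall; origin at the centre of its underside as it lies.
- tin: Bystander: low round slip-lid tin, 57 mm across, 39 mm tall; origin at the centre of its underside as it lies.
- lemon_1: Bystander: lemon lying far right, about 73x56x57 mm; origin at the centre of its underside as it lies.
- lemon_2: Bystander: lemon lying far left, about 72x55x54 mm; origin at the centre of its underside as it lies.
- tape_1: Bystander: roll of tape lying flat at the left, 96 mm across, 25 mm high; origin at the centre of its underside as it lies.
There are look-alikes about, which are no part of the job. Leave any pink look-alike of the caddy alone.

How it is judged:
At the end, for the whole second after the job is handed in: The caddy hangs at rest, fully home: screw drawn out over 1.5 mm (last 4 mm of the slide), upright within 0.05 rad, parallel to the board within 0.06 rad, back face on it within 2.5 mm, lower edge 22 to 48 mm above the worktop, within 17 mm of the board's middle (value of joint screw above 0.0015 m and angle between caddy's own z axis and vertical below 0.05 rad and angle between the x axis of caddy and the x axis of stand, either way round below 0.06 rad and x of caddy in the frame of stand between -0.0025 and 0.0025 m and y of caddy in the frame of stand between -0.017 and 0.017 m and z of caddy in the frame of stand between 0.022 and 0.048 m and linear speed of caddy below 0.01 m/s); the robot touches nothing.
It fails at once if the caddy is forced: its contact forces on the board and the screw add up to more than 55 N (contact force between caddy and stand above 55 N).
It fails at once if a bystander is moved by more than 30 mm (distance of any of spice_jar, squat_jar, tin, lemon_1, lemon_2, tape_1 from where it was at the start of the episode above 0.03 m).
It also fails if it takes over 67 s, if anything falls off the work surface, if the arm or the gripper's body presses on something with over 40 N, if the wrist force passes 120 N, or if a joint passes its speed limit or range.

## Working session

There is one attempt and no reset: what is moved stays moved. The work goes in short steps, Python scripts to look and compute and a tool call to move; the robot and the scene stay as the last step left them, time stands still between calls to the robot, and variables do not carry over. Pictures are saved under pics/ and viewed, at most 10 in all, crops included, and the job is handed in when it is done.

Besides the shell and the picture viewer there is one more tool, called by a JSON object that holds its "api" and its "payload". play_rows: Moves the arm, as the interface text tells. Its arguments: {"type":"object","properties":{"moves":{"type":"array","items":{"type":"object","properties":{"linear":{"type":"array","items":{"type":"number"}},"rot":{"type":"array","items":{"type":"number"}},"claw":{"type":"number"}}}},"squeeze":{"type":"number"}},"required":["moves"]}

```bash
mkdir -p pics
cat > h.py <<'E'
import numpy as np, cv2
from station import arm
def grab(n):
    d=arm.get_image(n); np.savez(f'/tmp/{n}.npz',**{k:np.array(v) for k,v in d.items()}); return d
def load(n): return dict(np.load(f'/tmp/{n}.npz'))
def world(d,u,v,z=None):
    K=np.array([[d['fx'],0,d['cx']],[0,d['fy'],d['cy']],[0,0,1]],float)
    p=cv2.undistortPoints(np.array([[[u,v]]],float).reshape(-1,1,2) if np.isscalar(u) else np.stack([u,v],-1).astype(float).reshape(-1,1,2),K,np.array(d['D'],float))[:,0]
    z=d['range_z'][np.asarray(v).astype(int),np.asarray(u).astype(int)].reshape(-1,1) if z is None else z
    c=np.hstack([p*z,np.ones((len(p),1))*z,np.ones((len(p),1))])
    return (c@np.linalg.inv(np.array(d['camera_from_world'])).T)[:,:3]
def cloud(d):
    v,u=np.mgrid[:400,:640]; return world(d,u.ravel(),v.ravel()).reshape(400,640,3)
def proj(d,P):
    K=np.array([[d['fx'],0,d['cx']],[0,d['fy'],d['cy']],[0,0,1]],float);T=np.array(d['camera_from_world'])
    return cv2.projectPoints(np.array(P,float),cv2.Rodrigues(T[:3,:3])[0],T[:3,3],K,np.array(d['D'],float))[0][:,0]
E
python3 - <<'E'
from h import *
a=grab('side');b=grab('top')
cv2.imwrite('pics/side.png',a['pixels']);cv2.imwrite('pics/top.png',b['pixels'])
for d in(a,b): print(np.linalg.inv(d['camera_from_world']).round(3),d['fx'])
print(arm.read_state())
E
```

```text
[[ 0.384 -0.787  0.482 -0.356]
 [-0.923 -0.332  0.193 -0.449]
 [ 0.008 -0.52  -0.854  1.613]
 [ 0.     0.     0.     1.   ]] 516.9627876198831
[[ 0.009 -0.983  0.183  0.272]
 [-1.    -0.008  0.005 -0.095]
 [-0.003 -0.183 -0.983  1.321]
 [ 0.     0.     0.     1.   ]] 363.40693421143516
{'t': 0.1, 'joint_positions': array([-1.38948378e+00,  4.94118344e-01,  1.34604522e+00, -8.11890036e-06,
        1.30251725e+00, -9.55159072e-02]), 'qd': array([ 1.27329982e-03, -1.03821041e-03,  1.05345780e-03, -7.26223721e-05,
        1.04930755e-03,  4.62129844e-04]), 'joint_efforts': array([ 4.28352578e-03, -8.83592248e+01, -3.84564185e+01, -1.42782119e-04,
        5.12197541e-03,  4.62439550e-05]), 'tcp_pos': array([ 0.1707534 , -0.60091185,  0.24776967]), 'eef_rot': array([-3.11046967e+00, -4.33307368e-01,  8.55571629e-05]), 'ft_force': array([ 0.0899073 , -0.96942602,  0.24380009]), 'ft_torque': array([ 0.01657745, -0.0047608 ,  0.01729959]), 'grip_force': 0.0, 'opening': 0.999342288843987}
```

View pics/side.png

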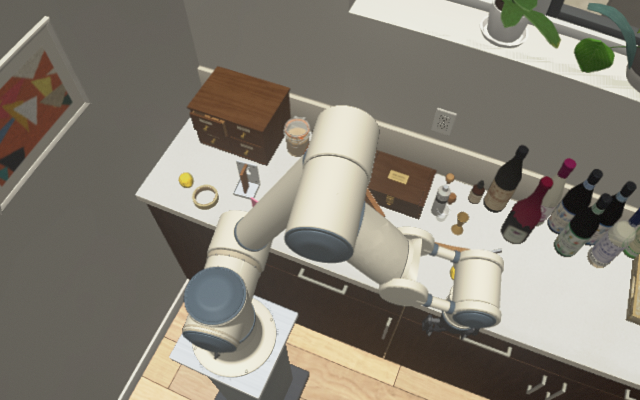

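View pics/top.png

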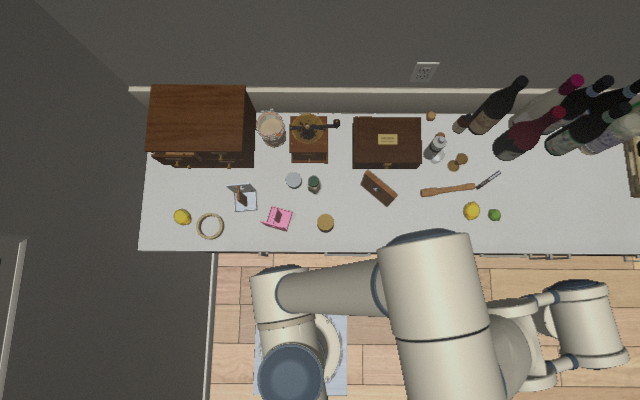

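Top view: the aluminium caddy with the wooden fin is at about (243,197), and the pink look-alike is at (279,217). The upright board is at (378,187). The squat jar is at (294,180), the spice jar at (313,184) and the tin at (325,222). The silver one fits the description (aluminium, wooden fin); I'll confirm it in a crop.

Run:
```python
from h import *
b=load('top')
c=lambda x0,y0,w,h,s:cv2.resize(b['pixels'][y0:y0+h,x0:x0+w],None,fx=s,fy=s,interpolation=cv2.INTER_CUBIC)
cv2.imwrite('pics/c1.png',np.vstack([c(215,170,80,50,7)[:300],c(345,160,80,50,7)[:300]]))
C=cloud(b)
# caddy pts
for n,(x0,x1,y0,y1) in dict(caddy=(222,262,178,216),board=(355,402,166,210)).items():
    P=C[y0:y1,x0:x1]; 
    print(n)
    for v in range(0,y1-y0,3): print(y0+v,(P[v,::3,2]*1000).astype(int))
for p in[(243,197),(378,187),(294,180),(313,184),(325,222),(279,217),(210,226)]: print(p,C[p[1],p[0]].round(3))
```

```text
caddy
178 [ 4 -3 -7 -3 -3 -4  3  0  0  0  0  1  0  0]
181 [-1  2 -3 -7  4 -1  2  4  1  0 -2  5  0  3]
184 [  6   2 122 120 120 127 123 124 120 117   0   2   1  -2]
187 [  0   0 104  99  98 123 105  77  78  75  68   0   0  -2]
190 [   2    6   -2 1321   54  124   41   36   29   25   24   17    0    0]
193 [ -2  -2   0   2  11 121 105   9   5   4   5  19   0  -2]
196 [ -5  -2   2   2  20 124 110  59   3   5   4  20  -1   0]
199 [  0   0   2  -1  15 121 109  66  15   5   3  14  -4  -1]
202 [   5    2   -1   -2   18    5   87   65   17 1321    2    6    0   -3]
205 [ 0 -1  1 -5 13  2  1  4 18  5  5  8 -5  4]
208 [ 2  0  1  0 14  8  7  3  5  9  3  3 -2  2]
211 [-2  2  0  0  1  8  2  1  2  1  1  0 -3 -1]
214 [ 1 -1  4 -9  1  3 -6  0 -1 -1 -2  0 -2  1]
board
166 [34 33 37 38 35 37 35 39 38 37 62 64 35 37 39 43]
169 [ 1 -3  0  0 -3 -6 -1 -3 -4 -1 -2 -5 -4 -3 -2 -1]
172 [  2   0   0  -6 170 173   2   1  -3   3  -1   1  -4   2  -1  -6]
175 [  0  -3  -2 151 169 169 171  -2   1   0   0   1  -2  -3  -2   0]
178 [ -2   0  -1 114 145 168 173 172  -2   1  -2   4   1   0   0  -1]
181 [  4  -3  49  85
[... 154 characters left out ...]
29 158 166 171 169   0   2   0   6]
190 [ -2  -1   1   1   4  40  71 119 130 149 168 168 170  -3  -1   2]
193 [  0   0   1   1  -1   7  31  64  92 121 145 163 170 169   0  -1]
196 [  3  -2   3   0   0   1  -1  23  55  86 113 141 168 168  -2  -5]
199 [ -6  -1   0   1   0   4   0  -1  23  52  81 107 130   0   0   0]
202 [-2 -3  1  0 -5  0  0  2  0 15 45 74 -1  1 -7  0]
205 [ 0  1  0  0 -1 -3 -2  5  5  0 11 -6 -3 -3 -1 -2]
208 [-1 -3 -2 -2  3  1 -2  0  0  1  0 -4  0  2  2 -4]
(243, 197) [0.518 0.21  0.06 ]
(378, 187) [ 0.537 -0.255  0.151]
(294, 180) [0.587 0.034 0.037]
(313, 184) [ 0.552 -0.04   0.125]
(325, 222) [ 0.427 -0.081  0.09 ]
(279, 217) [0.451 0.084 0.033]
(210, 226) [0.42 0.34 0.  ]
```

View pics/c1.png

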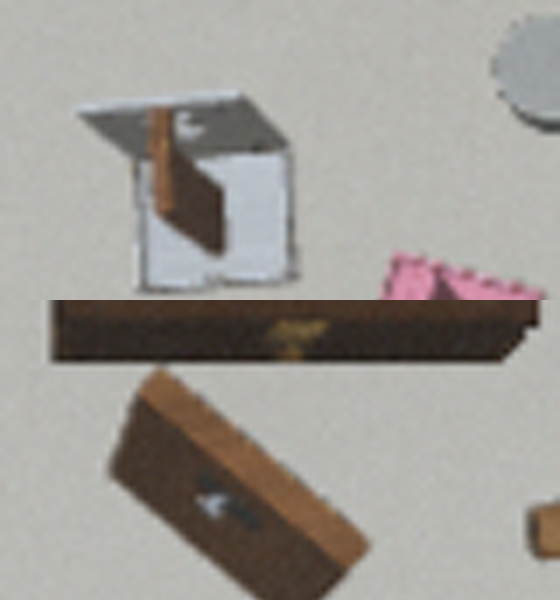

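Top crop confirms: the silver caddy has a keyhole slot in its plate and a wooden fin. The board's bright screw head is at about pixel (375.3,188.6). By height, the tin is the grey one at (294,180) and the squat jar the brown-lidded one at (325,222).

Run:
```python
from h import *
for n in('top','side'):
    b=load(n);C=cloud(b);ok=b['range_z']>0
    def sel(cx,cy,r,z0,z1): 
        m=ok&(np.hypot(C[...,0]-cx,C[...,1]-cy)<r)&(C[...,2]>z0)&(C[...,2]<z1); return C[m]
    def pl(P):
        for _ in range(4):
            c=P.mean(0);w=np.linalg.svd(P-c,full_matrices=0)[2][2];r=(P-c)@w;P=P[abs(r)<max(.003,2*r.std())]
        return c,w,r.std(),len(P)
    print(n)
    T=sel(.54,-.26,.11,.162,.18);print('board top',cv2.minAreaRect((T[:,:2]*1000).astype(np.float32)),T.mean(0).round(4),len(T))
    F=sel(.53,-.25,.11,.02,.15)
    if len(F)>20: c,w,s,k=pl(F);print('front',c.round(4),w.round(3),s,k)
    P=sel(.53,.22,.075,.03,.11); 
    T=sel(.53,.22,.1,.112,.135);print('caddy top',len(T));print((T[np.argsort(-T[:,0])]*1000).astype(int).tolist())
    L=sel(.5,.2,.12,.002,.009)
    B=sel(.53,.22,.1,.010,.112);print(cv2.minAreaRect((B[:,:2]*1000).astype(np.float32)),len(B))
d=load('top');g=d['pixels'][180:198,366:386].astype(int).sum(2)//3
print(g)
```

```text
top
board top ((545.2755737304688, -261.3273010253906), (129.61334228515625, 19.485130310058594), 48.98044204711914) [ 0.5442 -0.2614  0.1693] 226
front [ 0.538  -0.2566  0.088 ] [ 0.755 -0.656  0.002] 0.0006138988114756491 321
caddy top 111
[[554, 178, 119], [553, 197, 121], [553, 190, 121], [553, 187, 122], [553, 180, 122], [553, 204, 122], [553, 200, 123], [553, 210, 124], [553, 193, 125], [553, 207, 124], [552, 182, 127], [552, 185, 114], [551, 178, 117], [551, 181, 118], [550, 187, 120], [550, 201, 120], [550, 242, 119], [550, 190, 121], [550, 235, 120], [550, 228, 120], [550, 238, 120], [550, 207, 123], [549, 224, 122], [549, 197, 124], [549, 248, 122], [549, 193, 124], [549, 220, 124], [549, 213, 125], [549, 209, 126], [549, 230, 126], [549, 216, 127], [549, 203, 112], [548, 206, 113], [548, 209, 114], [548, 242, 129], [547, 212, 116], [547, 218, 120], [546, 224, 121], [546, 255, 121], [546, 214, 122], [546, 231, 122], [546, 220, 123], [546, 237, 123], [546, 247, 122], [546, 240, 123], [545, 250, 124], [545, 226, 125], [545, 243, 125], [545, 237, 112], [545, 240, 112], [545, 2
[... 4282 characters left out ...]
  60  65
   95  96]
 [147  95  62  60  58  62  56  63  80 126  98  62  52  50  53  57  58  57
   64  94]
 [181 173 105  63  58  55  55  59  60  74  68  61  57  54  54  53  56  58
   60  63]
 [182 183 175 123  70  59  57  61  56  60  63  58  60  61  51  52  54  60
   59  59]
 [184 184 183 177 126  74  58  59  59  57  58  56  62  60  59  62  59  62
   61  60]
 [185 184 182 183 177 127  71  58  58  62  58  58  60  56  58  63  59  63
   62  62]
 [185 183 184 184 185 177 150  84  56  63  61  58  58  62  59  60  61  60
   58  58]
 [183 184 183 184 182 183 183 150 100  66  61  61  59  59  61  62  57  59
   60  56]
 [183 183 182 182 185 184 184 180 175 110  67  55  63  58  62  57  58  63
   55  64]]
```

{"api": "play_rows", "payload": {"moves": [{"linear": [0.019,0.045,0],"rot": [0,0,0],"claw": 0},{"linear": [0.019,0.045,0],"rot": [0,0,0],"claw": 0},{"linear": [0.019,0.045,0],"rot": [0,0,0],"claw": 0},{"linear": [0.019,0.045,0],"rot": [0,0,0],"claw": 0},{"linear": [0.019,0.045,0],"rot": [0,0,0],"claw": 0},{"linear": [0.019,0.045,0],"rot": [0,0,0],"claw": 0},{"linear": [0.019,0.045,0],"rot": [0,0,0],"claw": 0},{"linear": [0.019,0.045,0],"rot": [0,0,0],"claw": 0},{"linear": [0.019,0.045,0],"rot": [0,0,0],"claw": 0},{"linear": [0.019,0.045,0],"rot": [0,0,0],"claw": 0},{"linear": [0.019,0.045,0],"rot": [0,0,0],"claw": 0},{"linear": [0.019,0.045,0],"rot": [0,0,0],"claw": 0}]}}

```text
t: 1.6
tcp_pos: [0.3991, -0.0596, 0.2483]
eef_rot: [3.112, 0.433, 0.0]
ft_force: [0.4, -0.4, -0.4]
opening: 1.002
grip_force: 0.0
```

{"api": "play_rows", "payload": {"moves": [{"linear": [0.019,0.045,0],"rot": [0,0,-0.04],"claw": 0},{"linear": [0.019,0.045,0],"rot": [0,0,-0.04],"claw": 0},{"linear": [0.019,0.045,0],"rot": [0,0,-0.04],"claw": 0},{"linear": [0.019,0.045,0],"rot": [0,0,-0.051],"claw": 0},{"linear": [0.019,0.045,0],"rot": [0,0,0],"claw": 0},{"linear": [0.017,0.045,0],"rot": [0,0,0],"claw": 0},{"linear": [0,0,-0.02],"rot": [0,0,0],"claw": 0},{"linear": [0,0,0],"rot": [0,0,0],"claw": 0}]}}

```text
t: 2.6
tcp_pos: [0.5098, 0.2088, 0.2269]
eef_rot: [3.136, 0.167, -0.005]
ft_force: [-0.4, -0.4, 0.8]
opening: 0.999
grip_force: 0.0
```

Run:
```python
from h import *
from scipy.spatial.transform import Rotation as R
s=arm.read_state();print(s['tcp_pos'],R.from_rotvec(s['eef_rot']).as_matrix().round(3),s['ft_force'])
a=grab('side');b=grab('top')
n=np.array([.755,-.656,0]);e=np.array([.656,.755,0]);O=.5745*n+.1604*e
q=proj(a,[O+.125*np.array([0,0,1])-.008*n])[0];print(q)
x,y=int(q[0]),int(q[1])
c=cv2.resize(a['pixels'][y-30:y+30,x-40:x+40],None,fx=8,fy=8,interpolation=cv2.INTER_CUBIC)
cv2.imwrite('pics/c2.png',c);print(x-40,y-30)
for d in(a,b):
    T=np.linalg.inv(np.array(d['camera_from_world']))
    q=proj(d,[O+.125*np.array([0,0,1])-.008*n])[0];x,y=q.round().astype(int)
    g=d['pixels'][y-9:y+10,x-9:x+10].astype(float).mean(2)
    print(x-9,y-9);print(g.astype(int))
```

```text
[0.50981073 0.20884096 0.22691077] [[ 0.994  0.106 -0.003]
 [ 0.106 -0.994 -0.001]
 [-0.003  0.001 -1.   ]] [-0.38402857 -0.36093618  0.80272527]
[367.44072315 210.56347071]
327 180
358 202
[[211 210 150  79  69  70  71  71  73  74  74  72  76 102 112 111 109 115
  140]
 [211 209 146  78  70  70  69  70  72  74  75  73  72  79 102 108 108 108
  113]
 [211 191 129  76  69  70  70  71  71  70  68  73  71  73  95 109 111 109
  111]
 [212 189 127  75  70  71  70  74  73  67  66  74  73  73  76 102 112 110
  110]
 [213 188 126  76  71  70  71  70  72  65  65  69  72  71  72  84 106 111
  111]
 [211 172 107  73  71  72  74  73  86  78  73  73  69  72  72  76 103 116
  115]
 [209 158  93  70  72  71  70  89 158 149 125 115  87  72  73  73  79 104
  115]
 [211 158  90  73  72  71  70  75 108 160 175 133  81  68  71  73  74  94
  110]
 [212 150  81  70  71  70  73  73  86 140 134 100  73  65  70  73  74  77
  101]
 [211 149  79  71  71  72  72  73  82 105  96  74  66  64  65  73  76  73
   80]
 [192 130  77  70  72  72  72  74  73  78  76  70  69  65  66  73  75  72
   76]
 [190 129  78  73  
[... 1477 characters left out ...]
  59  72  63  59  56  53  49  51  55  57  55
   60]
 [174 167 121  69  56  57  57  57  55  53  55  57  56  51  49  54  57  56
   56]
 [177 177 171 120  69  57  57  58  55  58  52  55  58  55  57  55  56  58
   57]
 [176 175 175 171 122  69  58  59  60  60  60  55  54  60  57  57  58  56
   55]
 [175 175 173 177 171 143  82  57  59  56  58  56  57  56  53  58  58  60
   57]
 [176 173 175 178 176 175 143  92  61  57  56  56  61  56  59  57  59  59
   58]
 [177 176 177 174 178 175 172 168 105  64  52  55  59  58  61  57  60  62
   59]
 [175 174 176 179 175 177 175 175 166 124  72  57  58  57  58  55  54  58
   58]
 [171 174 174 175 175 177 175 177 177 169 123  69  56  53  53  58  56  56
   57]]
```

View pics/c2.png

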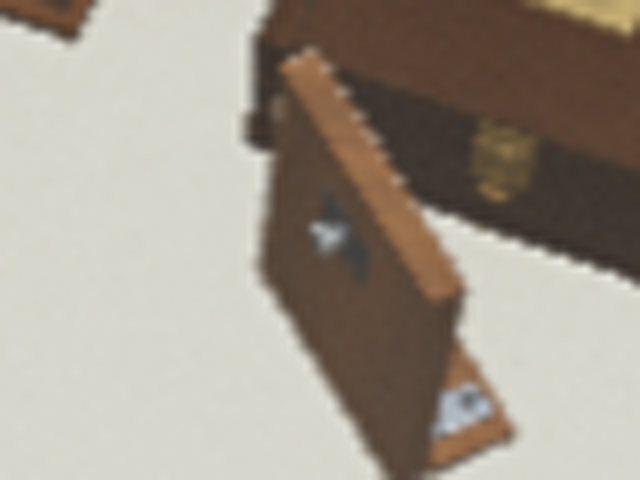

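Side crop: the screw head is at about pixel (367.8,209) on the board face, left and above of its shadow. The board is clear and unobstructed. Now grip the fin while working out the screw position.

{"api": "play_rows", "payload": {"moves": [{"linear": [0.001,0.004,-0.04],"rot": [0,0,0],"claw": 0},{"linear": [0,0,-0.04],"rot": [0,0,0],"claw": 0},{"linear": [0,0,-0.025],"rot": [0,0,0],"claw": 0},{"linear": [0,0,-0.012],"rot": [0,0,0],"claw": 0},{"linear": [0,0,0],"rot": [0,0,0],"claw": 200},{"linear": [0,0,0],"rot": [0,0,0],"claw": 255},{"linear": [0,0,0],"rot": [0,0,0],"claw": 255},{"linear": [0,0,0],"rot": [0,0,0],"claw": 255},{"linear": [0,0,0],"rot": [0,0,0],"claw": 255},{"linear": [0,0,0],"rot": [0,0,0],"claw": 255},{"linear": [0,0,0],"rot": [0,0,0],"claw": 255}], "squeeze": 60}}

```text
t: 4.08
tcp_pos: [0.5121, 0.213, 0.1119]
eef_rot: [-3.137, -0.166, -0.001]
ft_force: [-1.2, -0.2, 7.1]
opening: 0.105
grip_force: 59.5
```

```bash
cat > scr.py <<'E'
from h import *
from scipy.optimize import minimize
n=np.array([.755,-.656,0]);e=np.array([.656,.755,0]);O=.5745*n+.1604*e;up=np.array([0,0,1.])
t=np.linspace(0,2*np.pi,24,endpoint=False)
def cyl(y,z,r,x0,x1): return np.array([O-x*n+(y+r*np.cos(a))*e+(z+r*np.sin(a))*up for x in(x0,x1) for a in t])
def mask(d,y,z,x,w,S=16):
    m=np.zeros((w[1]*S,w[0]*S),np.uint8)
    for c in(cyl(y,z,.007,.006,.010),cyl(y,z,.003,0,.006)):
        p=(proj(d,c)-np.array(x)+.5)*S-.5
        cv2.fillConvexPoly(m,cv2.convexHull(p.round().astype(np.int32)),1)
    return cv2.resize(m.astype(np.float32),w,interpolation=cv2.INTER_AREA)
if __name__=='__main__':
    D={}
    for nme,x in(('top',(371,186)),('side',(363,205))):
        d=load(nme);w=(8,7) if nme=='top' else (9,8)
        g=d['pixels'][x[1]:x[1]+w[1],x[0]:x[0]+w[0]].astype(float).mean(2);D[nme]=(d,x,w,np.clip((g-g.min()-4)/(60),0,1))
    for which in(['top'],['side'],['top','side']):
        best=[]
        for y in np.arange(-.014,.0141,.001):
            for z in np.arange(.115,.136,.001):
                best.append((sum(((mask(D[k][0],y,z,D[k][1],D[k][2])-D[k][3])**2).sum() for k in which),y*1e3,z*1e3))
        print(which,np.array(sorted(best)[:6]).round(2).tolist())
E
python3 scr.py; python3 -c "
from station import arm
s=arm.read_state();print(s['t'],s['opening'],s['grip_force'],s['tcp_pos'],s['ft_force'])"
```

```text
['top'] [[0.59, 4.0, 125.0], [0.6, 4.0, 124.0], [0.66, 4.0, 126.0], [0.68, 4.0, 123.0], [0.78, 4.0, 127.0], [0.79, 4.0, 122.0]]
['side'] [[0.81, 2.0, 131.0], [0.82, 3.0, 130.0], [0.86, 2.0, 130.0], [0.86, 3.0, 129.0], [0.88, 2.0, 132.0], [1.01, 3.0, 131.0]]
['top', 'side'] [[1.98, 4.0, 128.0], [2.03, 4.0, 127.0], [2.09, 3.0, 129.0], [2.25, 3.0, 128.0], [2.26, 3.0, 130.0], [2.29, 4.0, 129.0]]
4.075 0.10469180651966084 59.45020079612732 [0.51207071 0.21297041 0.11190284] [-1.182702   -0.18277469  7.11701009]
```

{"api": "play_rows", "payload": {"moves": [{"linear": [0,0,0.01],"rot": [0,0,0],"claw": 255},{"linear": [0,0,0.03],"rot": [0,0,0],"claw": 255},{"linear": [0,0,0.05],"rot": [0,0,0],"claw": 255},{"linear": [0,0,0.05],"rot": [0,0,0],"claw": 255},{"linear": [0,0,0.01],"rot": [0,0,0],"claw": 255},{"linear": [0,0,0],"rot": [0,0,0],"claw": 255}]}}

```text
t: 4.82
tcp_pos: [0.5117, 0.2128, 0.2615]
eef_rot: [-3.137, -0.166, -0.001]
ft_force: [0.3, -0.6, -3.0]
opening: 0.109
grip_force: 58.7
```

{"api": "play_rows", "payload": {"moves": [{"linear": [-0.002,-0.02,0],"rot": [0,0,-0.05],"claw": 255},{"linear": [-0.002,-0.035,0],"rot": [0,0,-0.08],"claw": 255},{"linear": [-0.002,-0.04,0],"rot": [0,0,-0.08],"claw": 255},{"linear": [-0.003,-0.04,0],"rot": [0,0,-0.08],"claw": 255},{"linear": [-0.003,-0.04,0],"rot": [0,0,-0.08],"claw": 255},{"linear": [-0.003,-0.04,0],"rot": [0,0,-0.08],"claw": 255},{"linear": [-0.003,-0.04,0],"rot": [0,0,-0.08],"claw": 255},{"linear": [-0.003,-0.04,0],"rot": [0,0,-0.08],"claw": 255},{"linear": [-0.003,-0.04,0],"rot": [0,0,-0.08],"claw": 255},{"linear": [-0.002,-0.035,0],"rot": [0,0,-0.08],"claw": 255},{"linear": [-0.001,-0.03,0],"rot": [0,0,-0.052],"claw": 255},{"linear": [0,-0.017,0],"rot": [0,0,0],"claw": 255}]}}

```text
t: 6.32
tcp_pos: [0.4836, -0.2057, 0.26]
eef_rot: [-2.941, 1.105, 0.004]
ft_force: [1.0, 1.5, -2.8]
opening: 0.104
grip_force: 58.8
```

{"api": "play_rows", "payload": {"moves": [{"linear": [0,0,-0.03],"rot": [0,0,0],"claw": 255},{"linear": [0,0,-0.03],"rot": [0,0,0],"claw": 255},{"linear": [0,0,0],"rot": [0,0,0],"claw": 255},{"linear": [0,0,0],"rot": [0,0,0],"claw": 255}]}}

```text
t: 6.82
tcp_pos: [0.485, -0.2042, 0.2019]
eef_rot: [-2.943, 1.1, -0.0]
ft_force: [-0.5, -0.7, -1.9]
opening: 0.104
grip_force: 58.8
```

Run:
```python
from scr import *
from scipy.spatial.transform import Rotation as R
s=arm.read_state();p=s['tcp_pos'];M=R.from_rotvec(s['eef_rot']).as_matrix()
print(s['t'],p,M.round(3).tolist(),s['ft_force'],s['grip_force'])
print('tcp in board',(p-O)@n,(p-O)@e,p[2])
a=grab('top');b=grab('side')
f=lambda d,x,y:cv2.resize(d['pixels'][y:y+70,x:x+100],None,fx=5.5,fy=5.5,interpolation=cv2.INTER_CUBIC)[:300]
cv2.imwrite('pics/c3.png',np.vstack([cv2.resize(a['pixels'][150:220,320:420],None,fx=5,fy=4.2,interpolation=2)[:300],cv2.resize(b['pixels'][165:235,310:410],None,fx=5,fy=4.2,interpolation=2)[:300]]))
C=cloud(a)
# caddy points in board frame
P=C.reshape(-1,3)-O;Q=np.stack([P@n,P@e,P[:,2]],1)
m=(abs(Q[:,1])<.06)&(Q[:,0]>-.13)&(Q[:,0]<-.02)&(Q[:,2]>.05)&(Q[:,2]<.2)
for i in np.where(m)[0][::6]: print(i%640,i//640,(Q[i]*1000).astype(int),end=';')
```

```text
6.825 [ 0.48496504 -0.20421656  0.20191684] [[0.755, -0.656, 0.0], [-0.656, -0.755, -0.0], [0.0, -0.0, -1.0]] [-0.47954868 -0.70215396 -1.88582693] 58.75474691390991
tcp in board -0.07459272021844107 0.0034956582604750014 0.20191684178668656
354 195 [-66  44 108];355 197 [-66  38  95];356 198 [-66  33  94];356 199 [-69  30  96];355 200 [-74  31  93];352 201 [-84  36  96];358 201 [-70  21  96];353 202 [-83  32  92];359 202 [-69  16  89];352 203 [-89  32  95];358 203 [-74  16  91];350 204 [-96  35  95];356 204 [-82  19  93];363 204 [-86  -2 193];352 205 [-94  27  98];358 205 [-92   8 156];364 205 [-67  -3  97];350 206 [-101   30   93];356 206 [-87  15  91];362 206 [-73   0  92];368 206 [-60 -15  95];356 207 [-90  12  95];362 207 [-77  -2  95];368 207 [-64 -17  98];356 208 [-94  10 100];362 208 [-80  -4  97];368 208 [-66 -20  95];356 209 [-95   8  95];362 209 [-82  -7  94];368 209 [-68 -22  92];358 210 [-93   0  94];364 210 [-80 -14  96];370 210 [-67 -29  97];362 211 [-87 -11  92];368 211 [-74 -26  95];362 212 [-89 -13  93];368 212 [-76 -29  92];364 213 [-88 -21  95];363 214 [-92 -20  92];366 215 [-89 -30  95];
```

View pics/c3.png

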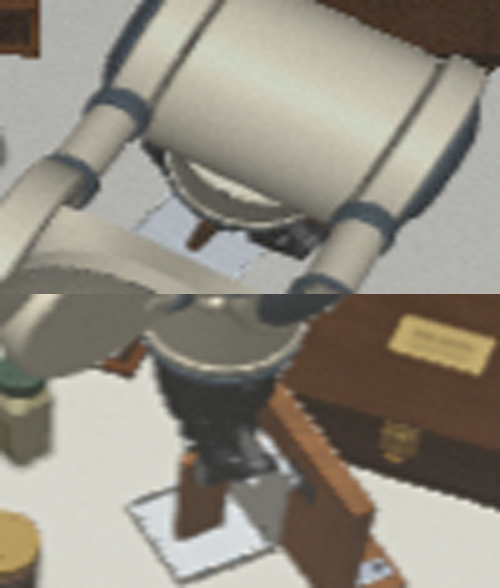

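Both crops show the caddy upright in the gripper, its plate parallel to the board. The screw is now hidden, so the rest goes by feel.

{"api": "play_rows", "payload": {"moves": [{"linear": [0,0,-0.014],"rot": [0,0,0],"claw": 255},{"linear": [0,0,-0.014],"rot": [0,0,0],"claw": 255},{"linear": [0.0075,-0.0065,0],"rot": [0,0,0],"claw": 255},{"linear": [0.0076,-0.0066,0],"rot": [0,0,0],"claw": 255},{"linear": [0,0,0],"rot": [0,0,0],"claw": 255},{"linear": [0,0,0],"rot": [0,0,0],"claw": 255}]}}

```text
t: 7.68
tcp_pos: [0.4999, -0.2173, 0.1734]
eef_rot: [-2.942, 1.101, -0.0]
ft_force: [-0.3, 0.3, -2.1]
opening: 0.104
grip_force: 58.8
```

{"api": "play_rows", "payload": {"moves": [{"linear": [0.0015,-0.0013,0],"rot": [0,0,0],"claw": 255},{"linear": [0.0015,-0.0013,0],"rot": [0,0,0],"claw": 255},{"linear": [0,0,0],"rot": [0,0,0],"claw": 255},{"linear": [0,0,0],"rot": [0,0,0],"claw": 255}]}}

```text
t: 8.18
tcp_pos: [0.5028, -0.2199, 0.1733]
eef_rot: [-2.942, 1.101, 0.0]
ft_force: [0.5, 1.1, -2.7]
opening: 0.11
grip_force: 58.8
```

{"api": "play_rows", "payload": {"moves": [{"linear": [0.0015,-0.0013,0],"rot": [0,0,0],"claw": 255},{"linear": [0,0,0],"rot": [0,0,0],"claw": 255},{"linear": [0,0,0],"rot": [0,0,0],"claw": 255}]}}

```text
t: 8.55
tcp_pos: [0.5037, -0.2206, 0.1731]
eef_rot: [-2.942, 1.101, 0.003]
ft_force: [-3.9, 3.7, 1.3]
opening: 0.103
grip_force: 59.5
```

Run:
```python
from scr import *
for i in range(1):
    s=arm.read_state();p=s['tcp_pos'];F=s['ft_force'];T=s['ft_torque']
    print(s['t'],'tcp b',(p-O)@n*1e3,(p-O)@e*1e3,p[2]*1e3,'F',F@n,F@e,F[2],'T',T@n,T@e,T[2])
```

```text
8.55 tcp b -49.698930650116615 3.374162361197076 173.0962764225565 F -5.350146675509159 0.21334605155457442 1.3031873558574 T 0.10492600726458484 1.0831124322959322 0.005715635611132931
```

{"api": "play_rows", "payload": {"moves": [{"linear": [-0.0023,0.002,0],"rot": [0,0,0],"claw": 255},{"linear": [0,0,0],"rot": [0,0,0],"claw": 255},{"linear": [0,0,0],"rot": [0,0,0],"claw": 255}]}}

```text
t: 8.93
tcp_pos: [0.5023, -0.2193, 0.1733]
eef_rot: [2.942, -1.101, 0.001]
ft_force: [0.3, -0.3, -1.8]
opening: 0.104
grip_force: 59.0
```

```bash
cat > st.py <<'E'
from scr import *
s=arm.read_state();p=s['tcp_pos'];F=s['ft_force'];T=s['ft_torque']
print(s['t'],'tcp b %.1f %.1f %.1f'%((p-O)@n*1e3,(p-O)@e*1e3,p[2]*1e3),'F',F@n,F@e,F[2],'T',T@n,T@e,T[2])
E
python3 st.py
```

```text
8.925 tcp b -51.6 3.4 173.3 F 0.44556933506468643 -0.01893439180616574 -1.8069429777500972 T 0.0011378305557979904 0.07139756355106502 0.0016184654382674004
```

{"api": "play_rows", "payload": {"moves": [{"linear": [0,0,0.004],"rot": [0,0,0],"claw": 255},{"linear": [0.0015,-0.0013,0],"rot": [0,0,0],"claw": 255},{"linear": [0.0015,-0.0013,0],"rot": [0,0,0],"claw": 255},{"linear": [0,0,0],"rot": [0,0,0],"claw": 255},{"linear": [0,0,0],"rot": [0,0,0],"claw": 255}]}}

```text
t: 9.55
tcp_pos: [0.5039, -0.2209, 0.177]
eef_rot: [-2.941, 1.101, 0.005]
ft_force: [-7.2, 7.9, 2.4]
opening: 0.105
grip_force: 59.9
```

```bash
python3 st.py
```

```text
9.55 tcp b -49.4 3.4 177.0 F -10.610719018735933 1.2282328167878607 2.379391405195679 T 0.10152011925334548 1.8564371322706972 0.038095079104877715
```

{"api": "play_rows", "payload": {"moves": [{"linear": [-0.003,0.0026,0],"rot": [0,0,0],"claw": 255},{"linear": [0,0,-0.008],"rot": [0,0,0],"claw": 255},{"linear": [0.0015,-0.0013,0],"rot": [0,0,0],"claw": 255},{"linear": [0.0015,-0.0013,0],"rot": [0,0,0],"claw": 255},{"linear": [0,0,0],"rot": [0,0,0],"claw": 255},{"linear": [0,0,0],"rot": [0,0,0],"claw": 255}]}}

```text
t: 10.3
tcp_pos: [0.5051, -0.2219, 0.1691]
eef_rot: [2.942, -1.101, -0.0]
ft_force: [0.7, -0.3, -9.9]
opening: 0.104
grip_force: 58.3
```

```bash
python3 st.py
```

```text
10.3 tcp b -47.8 3.4 169.1 F 0.7158064634275398 0.20674096513307277 -9.891039830067688 T -0.05305317284358855 0.05855370221954328 0.0015287148662130531
```

{"api": "play_rows", "payload": {"moves": [{"linear": [0,0,-0.0015],"rot": [0,0,0],"claw": 255},{"linear": [0,0,0],"rot": [0,0,0],"claw": 255},{"linear": [0,0,0],"rot": [0,0,0],"claw": 255}]}}

```text
t: 10.68
tcp_pos: [0.5053, -0.2219, 0.168]
eef_rot: [2.942, -1.101, 0.001]
ft_force: [0.1, -1.1, -2.8]
opening: 0.104
grip_force: 59.4
```

```bash
python3 st.py
```

```text
10.675 tcp b -47.6 3.5 168.0 F 0.8049397300624623 -0.6977394723762178 -2.8209638087611926 T 0.030026572040522913 0.0857439524239137 0.004517954027847181
```

{"api": "play_rows", "payload": {"moves": [{"linear": [0,0,-0.0012],"rot": [0,0,0],"claw": 255},{"linear": [0.0015,-0.0013,0],"rot": [0,0,0],"claw": 255},{"linear": [0.0015,-0.0013,0],"rot": [0,0,0],"claw": 255},{"linear": [0,0,0],"rot": [0,0,0],"claw": 255},{"linear": [0,0,0],"rot": [0,0,0],"claw": 255}]}}

```text
t: 11.3
tcp_pos: [0.5081, -0.2244, 0.1666]
eef_rot: [-2.942, 1.101, 0.0]
ft_force: [-0.1, 0.6, -2.2]
opening: 0.105
grip_force: 59.4
```

```bash
python3 st.py
```

```text
11.3 tcp b -43.9 3.4 166.6 F -0.46802992477732785 0.38698642663492683 -2.2362352792858817 T -0.046271701926306474 0.019701623623667883 -0.007214039190952592
```

{"api": "play_rows", "payload": {"moves": [{"linear": [0.0012,-0.001,0],"rot": [0,0,0],"claw": 255},{"linear": [0.0012,-0.001,0],"rot": [0,0,0],"claw": 255},{"linear": [0.0006,-0.0005,0],"rot": [0,0,0],"claw": 255},{"linear": [0,0,0],"rot": [0,0,0],"claw": 255},{"linear": [0,0,0],"rot": [0,0,0],"claw": 255}]}}

```text
t: 11.92
tcp_pos: [0.5108, -0.2267, 0.1664]
eef_rot: [-2.942, 1.101, 0.001]
ft_force: [-3.5, 2.1, -0.7]
opening: 0.106
grip_force: 59.6
```

```bash
python3 st.py
```

```text
11.925 tcp b -40.4 3.5 166.4 F -4.015136184206178 -0.716790616324297 -0.7367872559987135 T -0.06230618830978202 0.6353339016213799 0.10205376648592634
```

{"api": "play_rows", "payload": {"moves": [{"linear": [0,0,-0.002],"rot": [0,0,0],"claw": 255},{"linear": [0,0,-0.003],"rot": [0,0,0],"claw": 255},{"linear": [0,0,-0.003],"rot": [0,0,0],"claw": 255},{"linear": [0,0,0],"rot": [0,0,0],"claw": 255},{"linear": [0,0,0],"rot": [0,0,0],"claw": 255}]}}

```text
t: 12.55
tcp_pos: [0.5108, -0.2267, 0.1584]
eef_rot: [-2.942, 1.101, 0.001]
ft_force: [-2.2, 3.3, -5.1]
opening: 0.106
grip_force: 59.0
```

```bash
python3 st.py
```

```text
12.55 tcp b -40.4 3.5 158.4 F -3.868425209646185 1.0552882158813393 -5.053539790438606 T 0.0296686807859054 0.896782053135777 0.11916663485701327
```

{"api": "play_rows", "payload": {"moves": [{"linear": [0,0,-0.002],"rot": [0,0,0],"claw": 255},{"linear": [0,0,-0.002],"rot": [0,0,0],"claw": 255},{"linear": [0,0,-0.002],"rot": [0,0,0],"claw": 255},{"linear": [0,0,0],"rot": [0,0,0],"claw": 255},{"linear": [0,0,0],"rot": [0,0,0],"claw": 255}]}}

```text
t: 13.18
tcp_pos: [0.5108, -0.2267, 0.1526]
eef_rot: [-2.942, 1.101, 0.001]
ft_force: [-4.2, 5.0, -2.0]
opening: 0.105
grip_force: 59.7
```

```bash
python3 st.py
```

```text
13.175 tcp b -40.3 3.5 152.6 F -6.448612466462542 0.9690334264022482 -1.963619213580193 T 0.041955728889000066 0.9245713753546475 0.006160186406336768
```

{"api": "play_rows", "payload": {"moves": [{"linear": [0,0,-0.002],"rot": [0,0,0],"claw": 255},{"linear": [0,0,-0.002],"rot": [0,0,0],"claw": 255},{"linear": [0,0,-0.001],"rot": [0,0,0],"claw": 255},{"linear": [0,0,0],"rot": [0,0,0],"claw": 255},{"linear": [0,0,0],"rot": [0,0,0],"claw": 255}]}}

```text
t: 13.8
tcp_pos: [0.5108, -0.2267, 0.1478]
eef_rot: [-2.942, 1.101, 0.001]
ft_force: [-5.2, 4.7, 3.0]
opening: 0.103
grip_force: 60.3
```

```bash
python3 st.py
```

```text
13.8 tcp b -40.3 3.5 147.8 F -7.003706603587579 0.10691493744535974 2.9617995315540053 T 0.00800593868466748 1.1112826812981549 0.16713927859970062
```

{"api": "play_rows", "payload": {"moves": [{"linear": [0,0,-0.0015],"rot": [0,0,0],"claw": 255},{"linear": [0,0,-0.0015],"rot": [0,0,0],"claw": 255},{"linear": [0,0,-0.001],"rot": [0,0,0],"claw": 255},{"linear": [0,0,0],"rot": [0,0,0],"claw": 255},{"linear": [0,0,0],"rot": [0,0,0],"claw": 255}]}}

```text
t: 14.42
tcp_pos: [0.5108, -0.2267, 0.1439]
eef_rot: [-2.942, 1.101, 0.001]
ft_force: [-5.5, 4.7, 4.8]
opening: 0.106
grip_force: 60.7
```

```bash
python3 st.py
```

```text
14.425 tcp b -40.3 3.5 143.9 F -7.194113620091869 -0.08188684354107734 4.832920769146825 T -0.010303388760524279 1.271760332053843 0.09570789441768987
```

{"api": "play_rows", "payload": {"moves": [{"linear": [0,0,-0.001],"rot": [0,0,0],"claw": 255},{"linear": [0,0,-0.001],"rot": [0,0,0],"claw": 255},{"linear": [0,0,0],"rot": [0,0,0],"claw": 255},{"linear": [0,0,0],"rot": [0,0,0],"claw": 255}]}}

```text
t: 14.92
tcp_pos: [0.5109, -0.2267, 0.1419]
eef_rot: [-2.942, 1.101, 0.001]
ft_force: [-6.7, 4.9, 4.9]
opening: 0.104
grip_force: 60.6
```

```bash
python3 st.py
```

```text
14.925 tcp b -40.3 3.5 141.9 F -8.245450298869546 -0.6684394610246795 4.937791343545796 T 0.023813081934834335 1.2349963702426368 0.10860127312679443
```

{"api": "play_rows", "payload": {"moves": [{"linear": [0,0,-0.001],"rot": [0,0,0],"claw": 255},{"linear": [0,0,0],"rot": [0,0,0],"claw": 255},{"linear": [0,0,0],"rot": [0,0,0],"claw": 255}]}}

```text
t: 15.3
tcp_pos: [0.5109, -0.2267, 0.1412]
eef_rot: [-2.942, 1.101, 0.0]
ft_force: [-7.2, 5.3, 9.4]
opening: 0.104
grip_force: 61.3
```

```bash
python3 st.py
```

```text
15.3 tcp b -40.3 3.5 141.2 F -8.948999061527255 -0.7060261741829414 9.411506581116551 T -0.027774964721194673 1.4330627155998958 0.08764979045945426
```

{"api": "play_rows", "payload": {"moves": [{"linear": [0,0,-0.0008],"rot": [0,0,0],"claw": 255},{"linear": [0,0,0],"rot": [0,0,0],"claw": 255},{"linear": [0,0,0],"rot": [0,0,0],"claw": 255}]}}

```text
t: 15.68
tcp_pos: [0.5109, -0.2267, 0.1408]
eef_rot: [-2.942, 1.101, -0.0]
ft_force: [-10.2, 8.2, 18.3]
opening: 0.107
grip_force: 62.7
```

```bash
python3 st.py
```

```text
15.675 tcp b -40.3 3.5 140.8 F -13.062142671118892 -0.5016929864449917 18.268170419656673 T -0.12510184866200502 1.9078357339913312 0.08020954489821525
```

{"api": "play_rows", "payload": {"moves": [{"linear": [-0.0009,0.0008,0.0013],"rot": [0,0,0],"claw": 255},{"linear": [0,0,0],"rot": [0,0,0],"claw": 200},{"linear": [0,0,0],"rot": [0,0,0],"claw": 100},{"linear": [0,0,0],"rot": [0,0,0],"claw": 0},{"linear": [0,0,0],"rot": [0,0,0],"claw": 0},{"linear": [0,0,0],"rot": [0,0,0],"claw": 0}]}}

```text
t: 16.42
tcp_pos: [0.5102, -0.2261, 0.1411]
eef_rot: [-2.942, 1.101, -0.0]
ft_force: [0.7, -0.3, -0.2]
opening: 0.998
grip_force: 0.0
```

{"api": "play_rows", "payload": {"moves": [{"linear": [0,0,0.02],"rot": [0,0,0],"claw": 0},{"linear": [0,0,0.04],"rot": [0,0,0],"claw": 0},{"linear": [0,0,0.05],"rot": [0,0,0],"claw": 0},{"linear": [-0.03,0.03,0.05],"rot": [0,0,0],"claw": 0},{"linear": [-0.04,0.05,0.04],"rot": [0,0,0],"claw": 0},{"linear": [-0.02,0.05,0],"rot": [0,0,0],"claw": 0},{"linear": [0,0.05,0],"rot": [0,0,0],"claw": 0},{"linear": [0,0.05,0],"rot": [0,0,0],"claw": 0},{"linear": [0,0.05,0],"rot": [0,0,0],"claw": 0},{"linear": [0,0,0],"rot": [0,0,0],"claw": 0}]}}

```text
t: 17.68
tcp_pos: [0.4281, 0.0465, 0.3319]
eef_rot: [-2.944, 1.095, 0.0]
ft_force: [0.3, -0.6, -0.3]
opening: 1.001
grip_force: 0.0
```

Run:
```python
from scr import *
s=arm.read_state();print(s['t'],s['tcp_pos'],s['ft_force'])
a=grab('top');b=grab('side')
f=lambda d,x,y:cv2.resize(d['pixels'][y:y+60,x:x+100],None,fx=5,fy=5,interpolation=2)
cv2.imwrite('pics/c4.png',np.vstack([f(a,325,160),f(b,320,175)]))
C=cloud(a);P=C.reshape(-1,3)-O;Q=np.stack([P@n,P@e,P[:,2]],1)
m=(abs(Q[:,1])<.08)&(Q[:,0]>-.11)&(Q[:,0]<.03)&(Q[:,2]>.02)&(Q[:,2]<.2)
Q=Q[m];k=(Q[:,2]>.135)&(Q[:,2]<.162)&(Q[:,0]<-.004);print('plate/fin top',(Q[k][np.argsort(Q[k][:,0])]*1000).astype(int).tolist())
k=(Q[:,2]>.022)&(Q[:,2]<.045)&(Q[:,0]<-.01);print('ledge',np.percentile(Q[k],[3,50,97],axis=0)*1000)
```

```text
17.675 [0.42808321 0.04652487 0.33191047] [ 0.28302849 -0.63704344 -0.28161541]
plate/fin top [[-58, 5, 138], [-57, 2, 145], [-57, 7, 146], [-56, 4, 153], [-55, 0, 146], [-55, 9, 149], [-54, 2, 156], [-54, 6, 155], [-52, 4, 154], [-51, 8, 152], [-50, 1, 155], [-49, 6, 154], [-48, 0, 138], [-46, 4, 152], [-46, 8, 150], [-44, 1, 152], [-43, 6, 150], [-42, 3, 154], [-41, 8, 151], [-39, 1, 151], [-39, 6, 149], [-37, 3, 154], [-36, 8, 151], [-35, 5, 153], [-34, 1, 151], [-32, 3, 150], [-32, 7, 152], [-30, 0, 151], [-30, 5, 153], [-29, 10, 151], [-27, 7, 152], [-27, 3, 148], [-26, 4, 155], [-25, 0, 151], [-24, 9, 150], [-23, 2, 154], [-22, 7, 151], [-20, 4, 153], [-20, 9, 152], [-19, 0, 146], [-18, 2, 153], [-18, 6, 153], [-15, 9, 154], [-15, 4, 150], [-13, 2, 152], [-13, 6, 153], [-11, 4, 155], [-10, 8, 152], [-9, 6, 155], [-9, 1, 153], [-7, -19, 147], [-6, 3, 153], [-6, -7, 139], [-6, 8, 154], [-6, -5, 149], [-6, 20, 148], [-6, 14, 136], [-6, 32, 142], [-6, 22, 157], [-5, 42, 143], [-5, -30, 147], [-5, -26, 147], [-5, -12, 152], [-5, 28, 137], [-5, 11, 141], [-5, -21, 148], [-5, 16, 142], [-5, 30, 146], [-5, -9, 142], [-5, 39, 149], [-5, -23, 137], [-5, 25, 144], [-4, 37, 139], [-4, -14, 140], [-4, 34, 146], [-4, 1, 154], [-4, 0, 144], [-4, 5, 155], [-4, -28, 152], [-4, 13, 148], [-4, 31, 154], [-4, -7, 149], [-4, 18, 148], [-4, -33, 149], [-4, 27, 151], [-4, 44, 147], [-4, -16, 145], [-4, -24, 152], [-4, -19, 153]]
ledge [[-74.66113407 -30.68219487  29.5701327 ]
 [-44.75336462   1.94566407  35.03065115]
 [-12.13106377  42.6401355   42.96165308]]
```

View pics/c4.png

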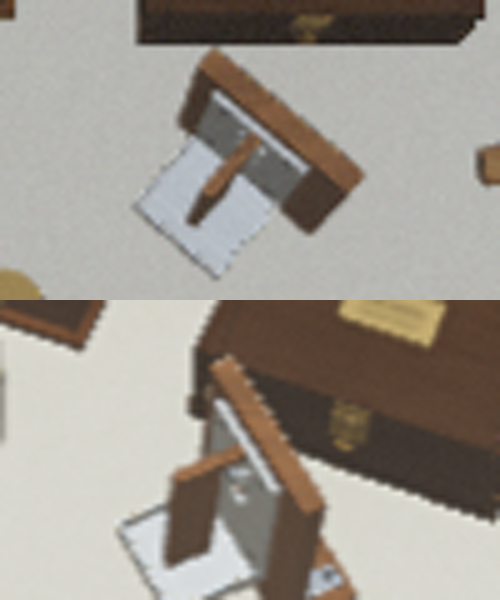

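The crops show the caddy hanging flat and upright on the board, with the screw head showing in the slot in the plate. The front face is 5 mm off the board, so the back face is on it; the top is at z ≈ 153 mm, so the lower edge is at about 29 mm, and y is about 4 mm. All of these are within the limits.

```bash
python3 -c "
from station import arm
print(arm.sign_off())"
```

```text
the job is handed in; nothing more can be done
None
```

The caddy is hung on the screw, pushed down to a hard stop at about 18 N at the wrist, let go, and handed in at about 18 s. It sits flat and upright with its lower edge about 29 mm above the worktop; I didn't re-measure the other things afterwards, and no verdict came back.

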